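Serve a bread roll with the tongs

TASK

Pick up the sprung kitchen tongs, close them on the small round bread roll on the chopping board, and carry the roll over to the plate. Finish while still holding the squeezed tongs, with the roll gripped steady in their jaws above the middle of the plate, at least 10 cm clear of it. Handle the bread only with the tongs, never with the gripper itself, and leave the long roll where it lies on the board.

Things in the scene. Friction and masses are not known exactly. Their poses are not given: they have to be found in the camera images.
- tongs: Steel kitchen tongs lying on edge, arms side by side, opening in the horizontal plane. Origin: underside, at the hinge pin; x along the centre line to the jaws (ends at 213 mm; pull ring to -34), y to the left arm, z up. Arms 24 mm tall, jaws 28. Linked arms move alike. Sprung open: 52 mm over the outsides of the black rubber grips, jaw hollows 86 mm apart inside (78 at their edges). 95 g
- tongs_grip (a point): Where to hold: midway between the black rubber grips (50 mm long, 24 mm tall), 90 mm ahead of the hinge, 12 mm above the underside; axes as tongs. Squeeze across y: spring 5 N a side at first, 8 N when closed on the roll; the jaws get about half of any more. Squeezed a little, to about 44 mm over the grips, the tongs can be lifted with the jaws still wider (66 mm) than the roll
- tongs_jaws (a point): Midway between the hollows of the jaws, 190 mm ahead of the hinge (100 mm ahead of tongs_grip) on the centre line, 14 mm above the underside; axes as tongs. The roll's centre belongs here. Each jaw is 46 mm long, 28 mm tall and slightly hollow
- tongs_left (a joint): How far the tongs are squeezed (turn of each arm): 0 rad sprung fully open, about 0.09 closed on the round roll (36 mm over the grips), 0.14 the stop. Per rad the gap of the jaws shrinks by 0.38 m, the width over the grips by 0.18 m
- round_roll: Small round bread roll with a cross cut in its top, 48 mm across and 40 mm high, about 50 g, lying on the chopping board (a wooden board 200 x 300 mm whose top is 18 mm above the worktop). Origin: centre of its underside, z up. Widest from 15 to 24 mm above its underside
- round_roll_center (a point): The middle of the round roll, 20 mm above the centre of its underside
- long_roll: Oblong bread roll with three slanting cuts, 84 x 40 mm, 40 mm high, on the same board about 150 mm from the round one (which of the two lies left varies). To be left alone. Origin: centre of its underside, x along its length
- plate: White plate, 170 mm across and 18 mm high, fixed on the worktop. Origin: centre of its underside
There are look-alikes about, which are no part of the job. Leave any pink look-alike of the round_roll alone.

How it is judged:
On the way, in this order (a step that is already met when the one before it is completed fails the run):
1. the tongs are picked up clear of the worktop (height (world z) of tongs above 0.025 m and contact force between the fingers and tongs above 0.5 N), for 0.2 s.
2. the round roll is gripped in the tongs and lifted off the board (height (world z) of round_roll_center above 0.065 m and contact force between round_roll and tongs above 1.5 N), for 0.2 s.
At the end, for the whole second after the job is handed in: Gripper squeezing the tongs (over 2 N, joint over 0.05); round roll in the jaws (centre within 30 mm of the jaw point, over 1.5 N), centre over 120 mm up and within 60 mm of the plate's centre, under 0.05 m/s, touching neither plate nor robot; long roll within 50 mm of its start (height (world z) of round_roll_center above 0.12 m and horizontal distance between round_roll_center and plate below 0.06 m and contact force between round_roll and tongs above 1.5 N and contact force between the fingers and tongs above 2 N and distance between round_roll_center and tongs_jaws below 0.03 m and value of joint tongs_left above 0.05 rad and contact force between round_roll and plate below 0.05 N and contact force between round_roll and the arm below 0.05 N and linear speed of round_roll below 0.05 m/s and distance of long_roll from where it was at the start of the episode below 0.05 m); the arm keeps its last pose, push and grip.
It fails at once if the robot itself touches the round roll (contact force between the arm and round_roll above 0.3 N).
It fails at once if the gripper's fingers touch the round roll (contact force between the fingers and round_roll above 0.3 N).
It fails at once if the gripper touches the long roll (contact force between any of the fingers, the arm and long_roll above 0.3 N).
It fails at once if the long roll is pushed away (distance of long_roll from where it was at the start of the episode above 0.05 m).
It also fails if it takes over 51 s, if anything falls off the work surface, if the arm or the gripper's body presses on something with over 40 N, if the wrist force passes 120 N, or if a joint passes its speed limit or range.

ROBOT

A 6-joint arm with a two-finger parallel gripper is mounted at the origin on a cart in front of the work surface, level with it; the furniture and walls round the work are solid. World frame = base frame: x ahead of the robot, y to its left, z up, the work surface at z = 0. Lengths are in m, angles in rad, forces in N, time in s.
With the tool pointing down it reaches from about 0.275 to 0.85 m from the base axis. Payload 5.2 kg.
Tool frame: the origin (TCP) lies on the centre line of the jaws, within the pads' length; the fingertips stand 25 mm ahead of it and the grasp point (between the pads) lies 6 mm ahead of it; z points along the fingers, y is the line along which they close (so a half turn about z gives the same grasp; the last joint's range is limited). The gripper opens to 85 mm and grips with 20 to 120 N. Pads are 22 mm wide; open, the fingers measure 114 mm over their backs; the gripper's body (76 mm by 85 mm) begins 54 mm behind the grasp point. The pads swing forward as they close: fully open they stand 13 mm farther back than shut.
Start: joints at [-1.398, 0.259, 1.535, -0, 1.348, -0.203], TCP at [0.202, -0.512, 0.256] pointing down, gripper open.
Joint ranges: [-3.14, 3.14], [-0.91, 2.08], [0.19, 2.58], [-1.22, 4.36], [0.22, 2.71], [-3.12, 3.12]. Speed limits (rad/s): [2.57, 2.57, 3.14, 3.14, 3.14, 3.14].

INTERFACE

Orientations are given as a rotation vector (axis times angle).
In Python, from station import manip gives the robot as it stands.
- The arm moves only by the shell command python3 -m crank 'ROWS'. ROWS is JSON, one flat list of numbers, 7 for each row, row after row: the shift along the tool's x, y, z in m, then the turn, a rotation vector about the tool's x, y, z in units of 5 degrees (1.0 is 5 degrees), then the finger opening in m, from 0 to 0.0854. A call has 1 to 5 rows; each row shifts and turns the commanded pose from where the row before left it, along the tool's axes as they then stand; what a row does not reach is not made up. A row lasts 1/12 s, in which the tool goes at most 41.7 mm and 7.16 degrees, less where a joint would pass 70% of its speed; a pose out of reach is approached as far as the arm can. A call is refused whole if a number of a shift passes 0.0417 or a number of a turn 1, either way. A call with a gripper value outside its range is refused whole. The fingers move at their own pace and stop on an object; the grip force is fixed at half the most. Time passes only in rows, so rows that do not move let the fingers close. It gives the time, the measured TCP pose, the force, the opening and the grip force at its end, in the units of the state.
- manip.get_obs(): the state, without advancing time (a new reading comes with each control period).
- manip.get_image(name): name is "scene" or "top"; returns a dict with "frame" (480x640x3 uint8, blue, green, red), "camera_matrix" (3x3 intrinsics, pixels), "dist" ([k1, k2, p1, p2, k3] as OpenCV has them; the pictures are not rectified), "R" (3x3) and "t" (3): a world point X has camera coordinates R X + t. Camera axes: x right, y down, z forward; pixel columns grow to the right and rows downward; lengths in m; the calibration is good to about 2 mm. A picture is of the moment at which its call begins. There is no depth.
- manip.job_done(): hands the job in; it is judged then, once.
The state is a dict: "time_s": time; "joints": joint angles; "joint_vel": joint speeds; "joint_efforts": joint torques, N m; "position": TCP position; "tool_rot": TCP orientation; "contact_force": force on the tool from outside, world axes, zero at the start; "moment": the same for the moment, N m; "width": finger opening in m; "finger_force": force on a finger pad.
Only numpy, scipy, OpenCV 4.12 (cv2) and the standard library are available. Lean on these libraries where they do the work, as an engineer would, in place of code of your own. Each camera call takes 0.05 s, during which the arm holds its last target. There are 200 camera calls.

## Working session

There is one attempt and no reset: what is moved stays moved. The work goes in short steps, Python scripts to look and compute and a shell command to move; the robot and the scene stay as the last step left them, time stands still between calls to the robot, and variables do not carry over. Pictures are saved under pics/ and viewed, at most 10 in all, crops included, and the job is handed in when it is done.

```bash
mkdir -p pics; cat > h.py <<'E'
from station import manip
import cv2, numpy as np, json
from scipy.spatial.transform import Rotation as Ro
def snap(n,f):
    im=manip.get_image(n); cv2.imwrite(f'pics/{f}.png',im['frame'])
    np.savez(f'pics/{f}.npz',**{k:np.array(im[k]) for k in im}); return im
def ray(f,uv):
    d=np.load(f'pics/{f}.npz'); uv=np.array(uv,float).reshape(-1,1,2)
    p=cv2.undistortPoints(uv,d['camera_matrix'],d['dist']).reshape(-1,2)
    D=np.c_[p,np.ones(len(p))]@d['R']; return -d['R'].T@d['t'].ravel(),D
def atz(f,uv,z):
    c,D=ray(f,uv); return c+D*((z-c[2])/D[:,2])[:,None]
def tri(f1,u1,f2,u2):
    c1,D1=ray(f1,u1); c2,D2=ray(f2,u2); out=[]
    for a,b in zip(D1,D2):
        s=np.linalg.lstsq(np.c_[a,-b],c2-c1,rcond=None)[0]
        p,q=c1+a*s[0],c2+b*s[1]; out.append(np.r_[(p+q)/2,np.linalg.norm(p-q)])
    return np.array(out)
E
python3 - <<'E'
from h import *
np.set_printoptions(precision=4,suppress=True)
snap('scene','s0');im=snap('top','t0'); print(im['R'],im['t']);print(manip.get_obs())
E
```

```text
[[ 0.0305 -0.9994  0.0154]
 [-0.9967 -0.0316 -0.0743]
 [ 0.0747 -0.013  -0.9971]] [-0.0306  0.4753  1.0392]
{'time_s': 0.1, 'joints': array([-1.3978,  0.2593,  1.536 , -0.    ,  1.348 , -0.2028]), 'joint_vel': array([-0.0001, -0.0013, -0.0033,  0.0019, -0.0006, -0.0005]), 'joint_efforts': array([  0.0027, -44.6969, -29.1245,  -0.0003,   0.0063,   0.    ]), 'position': array([ 0.2018, -0.5112,  0.2555]), 'tool_rot': array([-3.0846, -0.5866, -0.    ]), 'contact_force': array([-0.4145,  0.5172,  0.0934]), 'moment': array([ 0.0065, -0.044 ,  0.013 ]), 'finger_force': 0.0, 'width': 0.08510842818850649}
```

View pics/s0.png

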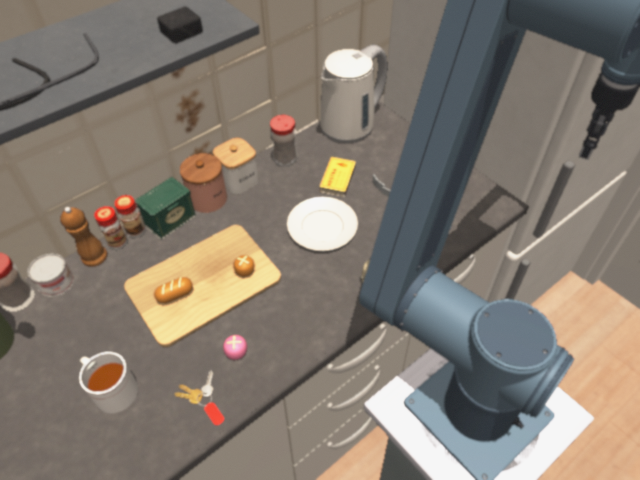

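View pics/t0.png

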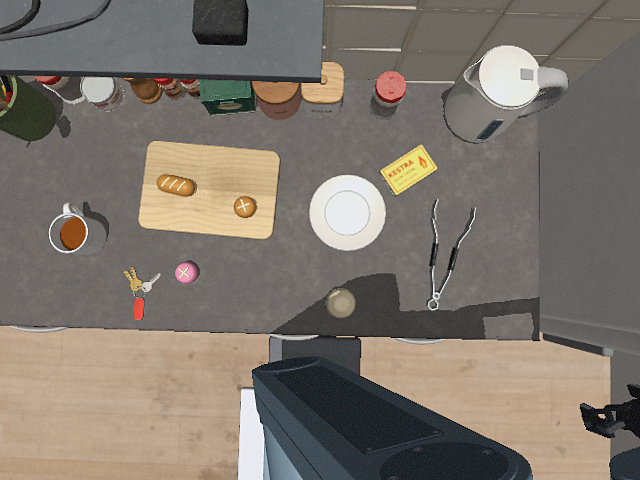

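Candidates in the top view: the brown cross-cut bun at (245,207) on the board, and the pink cross-cut bun at (186,272) on the worktop. The one meant is (245,207), because it is brown and lies on the board. The long roll is at (176,185). The tongs have their ring at (433,303), grips at (433,257) and (453,258), and jaws at (435,203) and (473,210). The plate is at (348,212). I'll check this in a crop and measure.

```bash
python3 - <<'E'
from h import *
np.set_printoptions(precision=4,suppress=True)
im=cv2.imread('pics/t0.png')
a=cv2.resize(im[140:290,130:290],None,fx=2.5,fy=2.5,interpolation=3)
b=cv2.resize(im[190:315,405:495],None,fx=4,fy=4,interpolation=3)
o=np.zeros((500,770,3),np.uint8); o[:375,:400]=a; o[:500,405:765]=b
cv2.imwrite('pics/c0.png',o)
print(tri('t0',[(245,207),(176,185),(348,212),(278,152),(272,238)],'s0',[(243.5,265),(174,289),(322,223),(238,228),(280,273)]))
print(atz('t0',[(433,303),(433,257),(453,258),(435,203),(473,210)],.02))
E
```

```text
[[ 0.5484  0.1602  0.0381  0.0031]
 [ 0.5913  0.3123  0.0392  0.0011]
 [ 0.5481 -0.0664  0.0133  0.0026]
 [ 0.6815  0.0942 -0.0039  0.004 ]
 [ 0.486   0.1027  0.0223  0.0096]]
[[ 0.3507 -0.2597  0.02  ]
 [ 0.452  -0.2582  0.02  ]
 [ 0.4512 -0.3029  0.02  ]
 [ 0.573  -0.2611  0.02  ]
 [ 0.5601 -0.3471  0.02  ]]
```

View pics/c0.png

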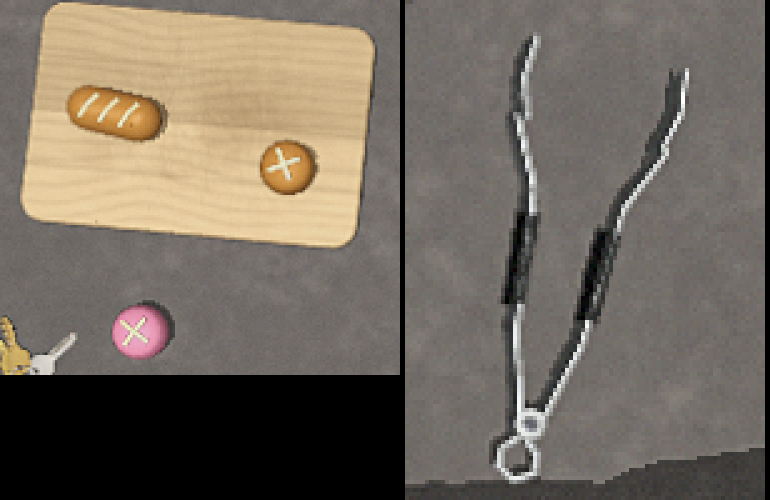

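The crop confirms it: the brown cross-cut bun on the board is the one meant, and the pink one lies off the board. In full-image pixels the tongs' hinge is at (436.5,295.8), the grips at (433.8,255) and (453,258.8), and the jaw ends at (438,199.3) and (475.2,207.5).

```bash
cat >> h.py <<'E'
def delta(goal,yaw):
    """remaining shift (tool axes, m), turn about tool z (5deg units) to TCP goal with tool y along (yaw+90deg)"""
    o=manip.get_obs(); R=Ro.from_rotvec(o['tool_rot']); 
    best=None
    for k in (0,np.pi):
        y=yaw+k; G=Ro.from_matrix(np.array([[np.cos(y),np.sin(y),0],[np.sin(y),-np.cos(y),0],[0,0,-1]]).astype(float))
        rv=(R.inv()*G).as_rotvec()
        if best is None or np.linalg.norm(rv)<np.linalg.norm(best): best=rv
    print('t',round(o['time_s'],2),'pos',o['position'].round(4),'w',round(o['width'],4),'ff',round(o['finger_force'],1),'F',o['contact_force'].round(1))
    print('shift tool',R.inv().apply(np.array(goal)-o['position']).round(4),'world',(np.array(goal)-o['position']).round(4),'turn/5deg',(np.degrees(best)/5).round(2),'j6',o['joints'][5].round(2))
    print('tool axes\n',R.as_matrix().round(3))
E
python3 - <<'E'
from h import *
np.set_printoptions(precision=4,suppress=True)
P=atz('t0',[(436.5,295.8),(433.8,255),(453,258.8),(438,199.3),(475.2,207.5)],.024)[:,:2]
print(P); h=P[0]; g=P[1:3].mean(0); j=P[3:].mean(0)
yaw=np.arctan2(*(j-h)[::-1]); yaw2=np.arctan2(*(g-h)[::-1]); print('yaws',np.degrees([yaw,yaw2]),np.linalg.norm(j-h),np.linalg.norm(g-h),np.linalg.norm(P[1]-P[2]))
d=np.array([np.cos(yaw),np.sin(yaw)]); print(j-.213*d+.09*d, g)
for nm in['s0']:
    D=np.load('pics/s0.npz'); print(cv2.projectPoints(np.c_[P,[.024]*5],cv2.Rodrigues(D['R'])[0],D['t'],D['camera_matrix'],D['dist'])[0].reshape(-1,2))
delta([*g,.15],yaw)
E
```

```text
[[ 0.3668 -0.2662]
 [ 0.4563 -0.2589]
 [ 0.4492 -0.3018]
 [ 0.5809 -0.2667]
 [ 0.5653 -0.3507]]
yaws [-11.6524  -9.3562] 0.2106124963085199 0.08710664829993915 0.04345264336424671
[ 0.4526 -0.2839] [ 0.4528 -0.2803]
[[435.0294 223.4782]
 [406.3727 203.7951]
 [420.7038 197.2227]
 [374.3169 174.9816]
 [401.9564 163.5889]]
t 0.1 pos [ 0.2018 -0.5112  0.2555] w 0.0851 ff 0.0 F [-0.4  0.5  0.1]
shift tool [ 0.3181 -0.1224  0.1059] world [ 0.251   0.2308 -0.1055] turn/5deg [-0.02  0.    6.64] j6 -0.2
tool axes
 [[ 0.93   0.367 -0.   ]
 [ 0.367 -0.93   0.002]
 [ 0.    -0.002 -1.   ]]
```

```bash
python3 -m crank '[0.03,-0.012,0,0,0,0,0.0854, 0.03,-0.012,0,0,0,0,0.0854, 0.03,-0.012,0,0,0,0,0.0854, 0.03,-0.012,0,0,0,0,0.0854, 0.03,-0.012,0,0,0,0,0.0854]'
python3 -m crank '[0.03,-0.012,0,0,0,0,0.0854, 0.03,-0.012,0,0,0,0,0.0854, 0.03,-0.012,0,0,0,0,0.0854, 0.03,-0.012,0,0,0,0,0.0854, 0.03,-0.012,0,0,0,0,0.0854]'
python3 -m crank '[0,0,0,0,0,0.95,0.0854, 0,0,0,0,0,0.95,0.0854, 0,0,0,0,0,0.95,0.0854, 0,0,0,0,0,0.95,0.0854, 0,0,0,0,0,0.95,0.0854]'
python3 -m crank '[0,0,0,0,0,0.9,0.0854, 0,0,0,0,0,0.8,0.0854, 0,0,0,0,0,0,0.0854]'
python3 - <<'E'
from h import *
delta([.4527,-.282,.15],np.radians(-10.8))
a=snap('scene','s1')['frame'];b=snap('top','t1')['frame']
o=np.zeros((480,760,3),np.uint8); o[:,:380]=cv2.resize(a[140:260,350:445],None,fx=4,fy=4,interpolation=3); o[:,380:]=cv2.resize(b[190:310,400:495],None,fx=4,fy=4,interpolation=3)
cv2.imwrite('pics/c1.png',o)
E
```

```text
time_s: 0.52
position: [0.3201, -0.3994, 0.2559]
tool_rot: [-3.086, -0.586, 0.0]
contact_force: [0.6, -0.3, -0.4]
width: 0.0854
finger_force: 0.0
time_s: 0.93
position: [0.4377, -0.2884, 0.256]
tool_rot: [-3.086, -0.587, 0.001]
contact_force: [-0.4, -0.1, 0.5]
width: 0.0856
finger_force: 0.0
time_s: 1.35
position: [0.4368, -0.2894, 0.2558]
tool_rot: [-3.14, 0.066, 0.001]
contact_force: [-0.5, -0.2, 0.7]
width: 0.0852
finger_force: 0.0
time_s: 1.6
position: [0.4367, -0.2897, 0.2559]
tool_rot: [-3.127, 0.297, 0.001]
contact_force: [0.2, -0.5, -0.7]
width: 0.0858
finger_force: 0.0
t 1.6 pos [ 0.4367 -0.2897  0.2559] w 0.0858 ff 0.0 F [ 0.2 -0.5 -0.7]
shift tool [ 0.0143 -0.0105  0.1059] world [ 0.016   0.0077 -0.1059] turn/5deg [-0.01  0.01 -0.01] j6 0.96
tool axes
 [[ 0.982 -0.188 -0.001]
 [-0.188 -0.982  0.001]
 [-0.001 -0.001 -1.   ]]
```

View pics/c1.png

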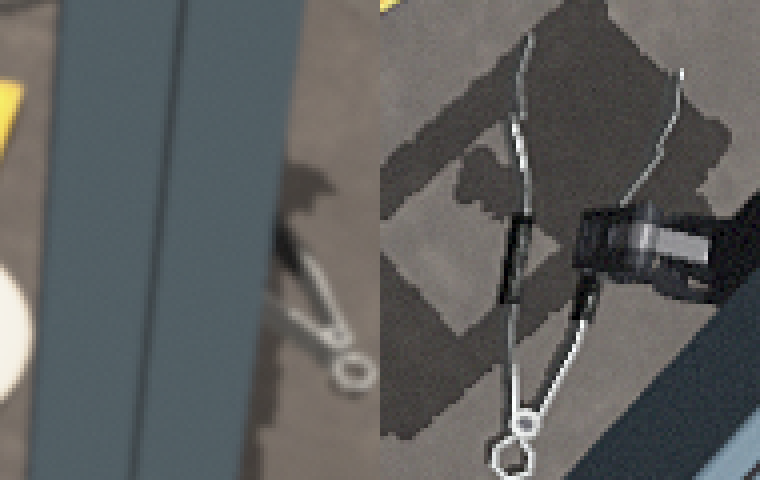

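The left half (scene) shows the hinge at about (435.8,225) and the ring at (438.8,232.8). The right half (top) shows the hinge at (436.2,295.5), the left grip at (434.2,255) and the jaw ends at (437.5,198.8) and (475.2,208). The gripper is above the right-hand grip.

```bash
python3 - <<'E'
from h import *
np.set_printoptions(precision=4,suppress=True)
print(tri('t1',[(436.2,295.5),(433,304.2)],'s1',[(435.8,225),(438.8,232.8)]))
P=atz('t1',[(436.2,295.5),(434.2,255),(453,258.8),(437.5,198.8),(475.2,208)],.022)[:,:2]
h=P[0]; g=P[1:3].mean(0); j=P[3:].mean(0)
yaw=np.arctan2(*(j-h)[::-1]);d=np.array([np.cos(yaw),np.sin(yaw)])
print(np.degrees(yaw),h+.09*d,g,j-.123*d)
E
```

```text
[[ 0.3665 -0.2682  0.017   0.0024]
 [ 0.3477 -0.2621  0.0099  0.0002]]
-11.717627316088624 [ 0.4555 -0.2843] [ 0.4529 -0.2813] [ 0.453  -0.2838]
```

```bash
python3 -m crank '[0.008,-0.005,0.03,0,0,0.1,0.0854, 0.0075,-0.005,0.03,0,0,0,0.0854, 0,0,0.03,0,0,0,0.0854, 0,0,0.03,0,0,0,0.0854, 0,0,0.03,0,0,0,0.0854]'
python3 -m crank '[0,0,0.03,0,0,0,0.0854, 0,0,0.025,0,0,0,0.0854, 0,0,0.015,0,0,0,0.0854, 0,0,0.007,0,0,0,0.0854, 0,0,0,0,0,0,0.0854]'
python3 -c "
from h import *
delta([.4535,-.2828,.029],np.radians(-11.4))"
```

```text
time_s: 2.12
position: [0.4541, -0.2828, 0.105]
tool_rot: [3.127, -0.303, 0.0]
contact_force: [0.0, -0.4, 0.5]
width: 0.0854
finger_force: 0.0
time_s: 2.53
position: [0.4531, -0.2822, 0.0277]
tool_rot: [-3.125, 0.305, 0.004]
contact_force: [-0.2, -0.0, 0.3]
width: 0.0854
finger_force: 0.0
t 2.53 pos [ 0.4531 -0.2822  0.0277] w 0.0854 ff 0.0 F [-0.2 -0.   0.3]
shift tool [ 0.0004  0.0005 -0.0013] world [ 0.0004 -0.0006  0.0013] turn/5deg [-0.02  0.03  0.05] j6 1.0
tool axes
 [[ 0.981 -0.193 -0.003]
 [-0.193 -0.981  0.002]
 [-0.003 -0.002 -1.   ]]
```

Close to about 43 mm, slowly.

```bash
python3 -m crank '[0,0,-0.001,0,0,0,0.06, 0,0,0,0,0,0,0.055, 0,0,0,0,0,0,0.05, 0,0,0,0,0,0,0.046, 0,0,0,0,0,0,0.044]'
python3 -m crank '[0,0,0,0,0,0,0.044, 0,0,0,0,0,0,0.044, 0,0,0,0,0,0,0.043,0,0,0,0,0,0,0.043,0,0,0,0,0,0,0.043]'
```

```text
time_s: 2.95
position: [0.4554, -0.284, 0.0325]
tool_rot: [3.124, -0.307, 0.006]
contact_force: [0.6, 1.2, 6.3]
width: 0.0441
finger_force: 8.0
time_s: 3.37
position: [0.4555, -0.284, 0.0326]
tool_rot: [3.124, -0.307, 0.006]
contact_force: [1.5, 1.8, 8.0]
width: 0.043
finger_force: 8.5
```

```bash
python3 -m crank '[0,0,-0.01,0,0,0,0.043, 0,0,-0.015,0,0,0,0.043, 0,0,-0.02,0,0,0,0.043,0,0,-0.02,0,0,0,0.043,0,0,-0.02,0,0,0,0.043]'
python3 -m crank '[0,0,-0.02,0,0,0,0.043, 0,0,-0.02,0,0,0,0.043, 0,0,-0.02,0,0,0,0.043,0,0,0,0,0,0,0.043,0,0,0,0,0,0,0.043]'
python3 - <<'E'
from h import *
delta([.4535,-.2828,.029],np.radians(-11.4))
a=snap('scene','s2')['frame'];b=snap('top','t2')['frame']
o=np.zeros((480,800,3),np.uint8); o[:,:400]=cv2.resize(a[80:280,310:460],(400,480),interpolation=3); o[:,400:]=cv2.resize(b[170:314,390:510],(400,480),interpolation=3)
cv2.imwrite('pics/c2.png',o)
E
```

```text
time_s: 3.78
position: [0.4539, -0.2829, 0.1172]
tool_rot: [3.126, -0.307, 0.001]
contact_force: [-0.7, -0.1, -0.9]
width: 0.0429
finger_force: 6.4
time_s: 4.2
position: [0.4545, -0.2835, 0.1771]
tool_rot: [3.124, -0.307, 0.005]
contact_force: [-0.1, 0.2, -1.0]
width: 0.0431
finger_force: 6.4
t 4.2 pos [ 0.4545 -0.2835  0.1771] w 0.0431 ff 6.4 F [-0.1  0.2 -1. ]
shift tool [-0.0016 -0.0008  0.1481] world [-0.001   0.0007 -0.1481] turn/5deg [ 0.02 -0.04  0.04] j6 1.0
tool axes
 [[ 0.981 -0.194  0.003]
 [-0.194 -0.981 -0.003]
 [ 0.003  0.002 -1.   ]]
```

View pics/c2.png

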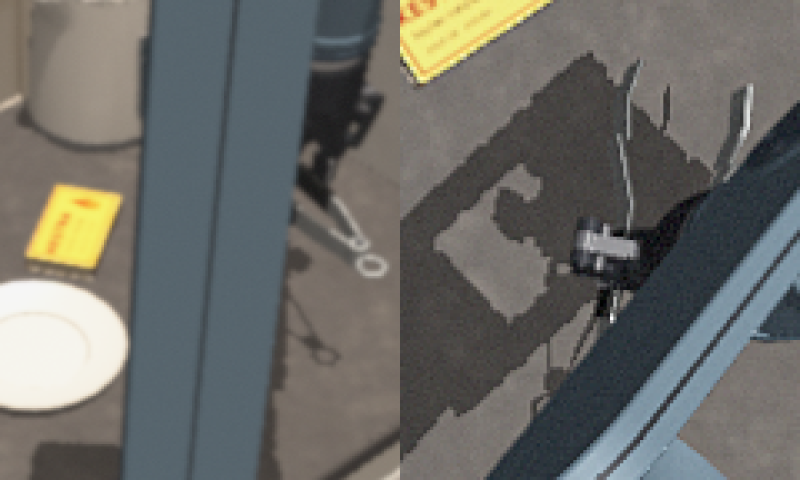

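The tongs are lifted, with the jaws at roughly (461,189) and (495,196) in the top view. Next I turn them to point along +x and carry them towards the round roll.

```bash
python3 -m crank '[0,0,0,0,0,-0.76,0.043, 0,0,0,0,0,-0.76,0.043, 0,0,0,0,0,-0.76,0.043, 0,-0.01,0,0,0,0,0.043, 0,-0.02,0,0,0,0,0.043]'
python3 -m crank '[0,-0.03,0,0,0,0,0.043, 0,-0.03,0,0,0,0,0.043, 0,-0.03,0,0,0,0,0.043, 0,-0.03,0,0,0,0,0.043, 0,-0.03,0,0,0,0,0.043]'
python3 -m crank '[0,-0.03,0,0,0,0,0.043, 0,-0.03,0,0,0,0,0.043, 0,-0.03,0,0,0,0,0.043, 0,-0.03,0,0,0,0,0.043, 0,-0.03,0,0,0,0,0.043]'
python3 -m crank '[0,-0.03,0,0,0,0,0.043, 0,-0.03,0,0,0,0,0.043, 0,-0.03,0,0,0,0,0.043, 0,-0.015,0,0,0,0,0.043, 0,-0.008,0,0,0,0,0.043]'
python3 -m crank '[0,0,0.01,0,0,0,0.043, 0,0,0.02,0,0,0,0.043, 0,0,0.015,0,0,0,0.043, 0,0,0,0,0,0,0.043]'
python3 - <<'E'
from h import *
delta([.448,.160,.057],0)
a=snap('scene','s3')['frame'];b=snap('top','t3')['frame']
o=np.zeros((480,800,3),np.uint8); o[:,:400]=cv2.resize(a[200:320,180:280],(400,480),interpolation=3); o[:,400:]=cv2.resize(b[160:280,195:295],(400,480),interpolation=3)
cv2.imwrite('pics/c3.png',o)
E
```

```text
time_s: 4.72
position: [0.4534, -0.2536, 0.174]
tool_rot: [-3.141, 0.001, 0.002]
contact_force: [0.1, 0.5, -1.6]
width: 0.0433
finger_force: 6.4
time_s: 5.13
position: [0.4522, -0.1007, 0.1743]
tool_rot: [-3.14, -0.001, 0.003]
contact_force: [1.5, -0.8, 0.0]
width: 0.0429
finger_force: 6.4
time_s: 5.55
position: [0.4515, 0.0491, 0.1744]
tool_rot: [-3.141, -0.001, 0.003]
contact_force: [0.1, 0.4, -1.5]
width: 0.0433
finger_force: 6.4
time_s: 5.97
position: [0.451, 0.1624, 0.1744]
tool_rot: [-3.141, -0.006, 0.003]
contact_force: [-0.3, -0.2, -0.9]
width: 0.0432
finger_force: 6.4
time_s: 6.3
position: [0.4498, 0.1587, 0.1267]
tool_rot: [3.14, 0.002, -0.011]
contact_force: [-1.0, -0.2, -1.4]
width: 0.0428
finger_force: 6.4
t 6.3 pos [0.4498 0.1587 0.1267] w 0.0428 ff 6.4 F [-1.  -0.2 -1.4]
shift tool [-0.0013 -0.0014  0.0697] world [-0.0018  0.0013 -0.0697] turn/5deg [0.01 0.08 0.02] j6 1.67
tool axes
 [[ 1.     0.001 -0.007]
 [ 0.001 -1.    -0.001]
 [-0.007  0.001 -1.   ]]
```

View pics/c3.png

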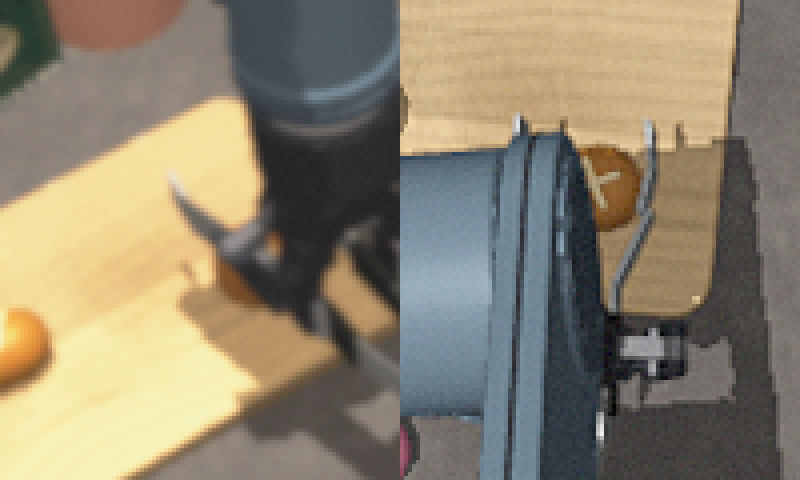

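In the scene half the left jaw tip is at about (223,244), with the roll beneath it. In the top half the jaw tips are at (224.8,189.2) and (257.2,190.5), the roll's right edge is at u≈255 and its bottom edge at v≈218.

```bash
python3 - <<'E'
from h import *
np.set_printoptions(precision=4,suppress=True)
print(tri('t3',[(224.8,189.2)],'s3',[(180+172*.25,200+180*.25)]))
for z in(.11,.12):
  P=atz('t3',[(224.8,189.2),(257.2,190.5)],z); print(P,P.mean(0),np.linalg.norm(P[0]-P[1]))
# roll by colour
for f in('t0','s0'):
  im=cv2.imread(f'pics/{f}.png'); h=cv2.cvtColor(im,cv2.COLOR_BGR2HSV); x,y=((225,188) if f=='t0' else (228,248)); c=h[y:y+36,x:x+38]
  m=(c[...,0]<22)&(c[...,1]>135); m=cv2.morphologyEx(m.astype(np.uint8),cv2.MORPH_CLOSE,np.ones((5,5)))
  n,l,s,ce=cv2.connectedComponentsWithStats(m); k=1+s[1:,4].argmax(); b=s[k]; print(f,ce[k]+[x,y],b[0]+x+b[2]/2-.5,b[1]+y+b[3]/2-.5,b[2:])
  for z in(.034,.038): print(atz(f,[(b[0]+x+b[2]/2-.5,b[1]+y+b[3]/2-.5)],z))
E
```

```text
[[0.5713 0.1896 0.1121 0.0011]]
[[0.5721 0.1905 0.11  ]
 [0.5715 0.1245 0.11  ]] [0.5718 0.1575 0.11  ] 0.06598520592475579
[[0.5703 0.1885 0.12  ]
 [0.5697 0.1232 0.12  ]] [0.57   0.1559 0.12  ] 0.06529928607500435
t0 [244.5425 206.7315] 244.5 206.5 [ 22  22 365]
[[0.549  0.1608 0.034 ]]
[[0.5484 0.1602 0.038 ]]
s0 [243.5583 266.0491] 243.5 265.5 [ 22  22 326]
[[0.5513 0.1606 0.034 ]]
[[0.5486 0.162  0.038 ]]
```

```bash
python3 -m crank '[0,-0.0035,0,0,0,0,0.043, 0,0,0.012,0,0,0,0.043, 0,0,0.015,0,0,0,0.043, 0,0,0.015,0,0,0,0.043, 0,0,0.012,0,0,0,0.043]'
python3 -m crank '[0,0,0.008,0,0,0,0.043, 0,0,0.003,0,0,0,0.043, 0,0,0,0,0,0,0.043, 0,0,0,0,0,0,0.043]'
python3 - <<'E'
from h import *
delta([.448,.160,.057],0)
a=snap('scene','s4')['frame'];b=snap('top','t4')['frame']
o=np.zeros((480,800,3),np.uint8); o[:,:400]=cv2.resize(a[200:320,180:280],(400,480),interpolation=3); o[:,400:]=cv2.resize(b[160:280,195:295],(400,480),interpolation=3)
cv2.imwrite('pics/c4.png',o)
E
```

```text
time_s: 6.82
position: [0.4533, 0.1634, 0.0766]
tool_rot: [-3.141, -0.004, -0.003]
contact_force: [-0.5, -0.3, -1.5]
width: 0.0432
finger_force: 6.4
time_s: 7.15
position: [0.4532, 0.1635, 0.066]
tool_rot: [-3.141, -0.005, -0.002]
contact_force: [0.4, 0.3, -0.1]
width: 0.0431
finger_force: 6.4
t 7.15 pos [0.4532 0.1635 0.066 ] w 0.0431 ff 6.4 F [ 0.4  0.3 -0.1]
shift tool [-0.0052  0.0035  0.009 ] world [-0.0052 -0.0035 -0.009 ] turn/5deg [-0.   -0.01  0.03] j6 1.68
tool axes
 [[ 1.     0.003  0.001]
 [ 0.003 -1.     0.   ]
 [ 0.001 -0.    -1.   ]]
```

View pics/c4.png

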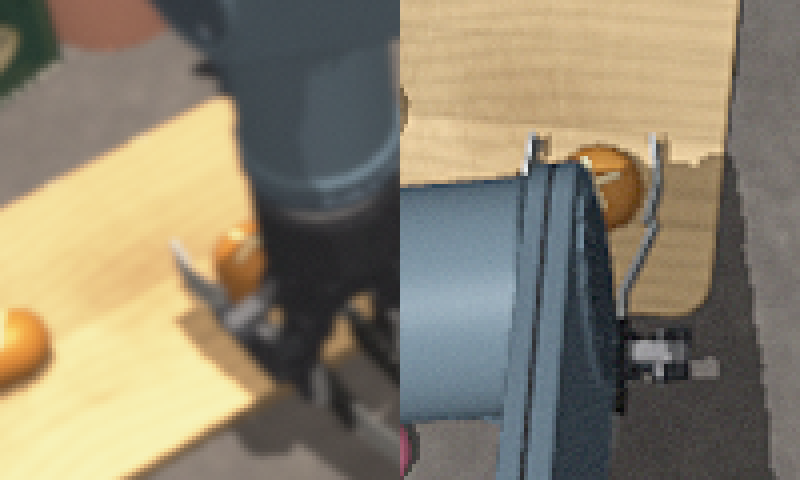

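The jaws straddle the roll. In the top view the tips are at (228.2,194.5) and (258.8,195), with the roll between them at about (245.5,206.7). I'll squeeze now.

```bash
python3 -m crank '[-0.002,0,0,0,0,0,0.042, 0,0,0,0,0,0,0.041, 0,0,0,0,0,0,0.040, 0,0,0,0,0,0,0.039, 0,0,0,0,0,0,0.038]'
python3 -m crank '[0,0,0,0,0,0,0.037, 0,0,0,0,0,0,0.036, 0,0,0,0,0,0,0.035, 0,0,0,0,0,0,0.034, 0,0,0,0,0,0,0.033]'
python3 -m crank '[0,0,0,0,0,0,0.032, 0,0,0,0,0,0,0.031, 0,0,0,0,0,0,0.031]'
```

```text
time_s: 7.67
position: [0.4507, 0.1635, 0.0654]
tool_rot: [-3.142, -0.005, -0.0]
contact_force: [-0.7, -0.4, -0.9]
width: 0.0382
finger_force: 7.8
time_s: 8.08
position: [0.4506, 0.1635, 0.0653]
tool_rot: [3.142, 0.005, -0.0]
contact_force: [-0.1, -0.3, -1.0]
width: 0.0338
finger_force: 26.6
time_s: 8.33
position: [0.4506, 0.1634, 0.0653]
tool_rot: [3.142, 0.005, -0.0]
contact_force: [-1.1, -0.3, -0.7]
width: 0.0322
finger_force: 56.2
```

```bash
python3 -m crank '[0,0,-0.005,0,0,0,0.031, 0,0,-0.01,0,0,0,0.031, 0,0,-0.015,0,0,0,0.031,0,0,-0.02,0,0,0,0.031,0,0,-0.02,0,0,0,0.031]'
python3 -m crank '[0,0,-0.02,0,0,0,0.031, 0,0,-0.02,0,0,0,0.031, 0,0,-0.02,0,0,0,0.031,0,0,-0.02,0,0,0,0.031,0,0,-0.005,0,0,0,0.031]'
python3 - <<'E'
from h import *
delta([.448,-.066,.215],0)
a=snap('scene','s5')['frame'];b=snap('top','t5')['frame']
o=np.zeros((480,800,3),np.uint8); o[:,:400]=cv2.resize(a[160:320,180:313],(400,480),interpolation=3); o[:,400:]=cv2.resize(b[140:260,195:295],(400,480),interpolation=3)
cv2.imwrite('pics/c5.png',o)
E
```

```text
time_s: 8.75
position: [0.4503, 0.1635, 0.1366]
tool_rot: [3.142, 0.005, -0.001]
contact_force: [0.7, -0.3, -0.9]
width: 0.0322
finger_force: 56.2
time_s: 9.17
position: [0.4522, 0.1638, 0.2244]
tool_rot: [-3.141, -0.005, -0.01]
contact_force: [0.8, -0.9, -0.6]
width: 0.032
finger_force: 56.2
t 9.17 pos [0.4522 0.1638 0.2244] w 0.032 ff 56.2 F [ 0.8 -0.9 -0.6]
shift tool [-0.005   0.2298  0.0092] world [-0.0042 -0.2298 -0.0094] turn/5deg [-0.01 -0.07  0.04] j6 1.68
tool axes
 [[ 1.     0.003  0.007]
 [ 0.003 -1.     0.001]
 [ 0.007 -0.001 -1.   ]]
```

View pics/c5.png

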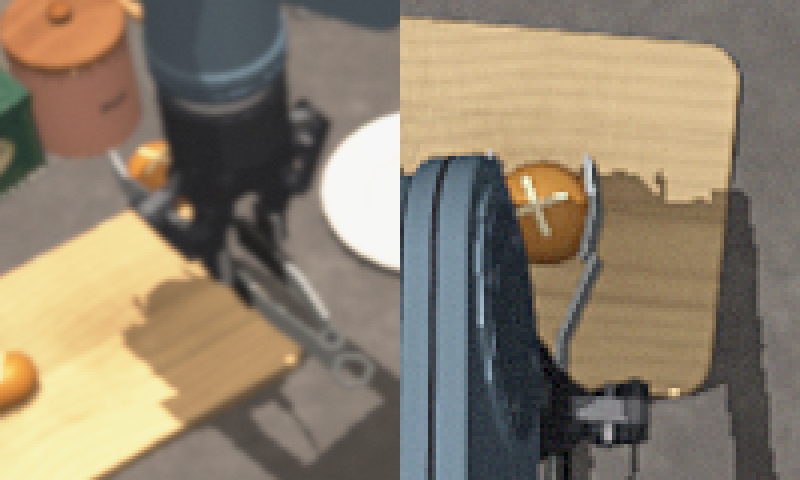

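The roll is gripped and clear of the board, at about (230,193) in the top view. Now I carry it to the plate.

```bash
python3 -m crank '[0,0.01,0,0,0,0,0.031, 0,0.018,0,0,0,0,0.031, 0,0.02,0,0,0,0,0.031, 0,0.02,0,0,0,0,0.031, 0,0.02,0,0,0,0,0.031]'
python3 -m crank '[0,0.02,0,0,0,0,0.031, 0,0.02,0,0,0,0,0.031, 0,0.02,0,0,0,0,0.031, 0,0.02,0,0,0,0,0.031, 0,0.02,0,0,0,0,0.031]'
python3 -m crank '[0,0.018,0,0,0,0,0.031, 0,0.012,0,0,0,0,0.031, 0,0.007,0,0,0,0,0.031, 0,0.003,0,0,0,0,0.031, 0,0,0,0,0,0,0.031]'
python3 -m crank '[0,0,0,0,0,0,0.031, 0,0,0,0,0,0,0.031, 0,0,0,0,0,0,0.031, 0,0,0,0,0,0,0.031, 0,0,0,0,0,0,0.031]'
python3 - <<'E'
from h import *
delta([.448,-.066,.215],0)
a=snap('scene','s6')['frame'];b=snap('top','t6')['frame']
o=np.zeros((480,800,3),np.uint8); o[:,:400]=cv2.resize(a[100:292,250:410],(400,480),interpolation=3); o[:,400:]=cv2.resize(b[140:284,290:410],(400,480),interpolation=3)
cv2.imwrite('pics/c6.png',o)
E
```

```text
time_s: 9.68
position: [0.4496, 0.0742, 0.2186]
tool_rot: [3.142, 0.006, -0.005]
contact_force: [0.2, 0.9, -2.0]
width: 0.0325
finger_force: 56.2
time_s: 10.1
position: [0.4498, -0.0258, 0.2186]
tool_rot: [-3.141, -0.005, 0.005]
contact_force: [-0.4, -0.3, -1.2]
width: 0.0319
finger_force: 56.2
time_s: 10.52
position: [0.4507, -0.0649, 0.2194]
tool_rot: [-3.141, -0.003, 0.003]
contact_force: [-0.6, 0.3, -1.1]
width: 0.0322
finger_force: 56.2
time_s: 10.93
position: [0.4514, -0.0641, 0.2204]
tool_rot: [3.142, 0.006, 0.0]
contact_force: [0.0, -0.2, -1.0]
width: 0.032
finger_force: 56.2
t 10.93 pos [ 0.4514 -0.0641  0.2204] w 0.032 ff 56.2 F [ 0.  -0.2 -1. ]
shift tool [-0.0034  0.0019  0.0054] world [-0.0034 -0.0019 -0.0054] turn/5deg [ 0.   -0.    0.05] j6 1.18
tool axes
 [[ 1.     0.004  0.   ]
 [ 0.004 -1.    -0.   ]
 [ 0.     0.    -1.   ]]
```

View pics/c6.png

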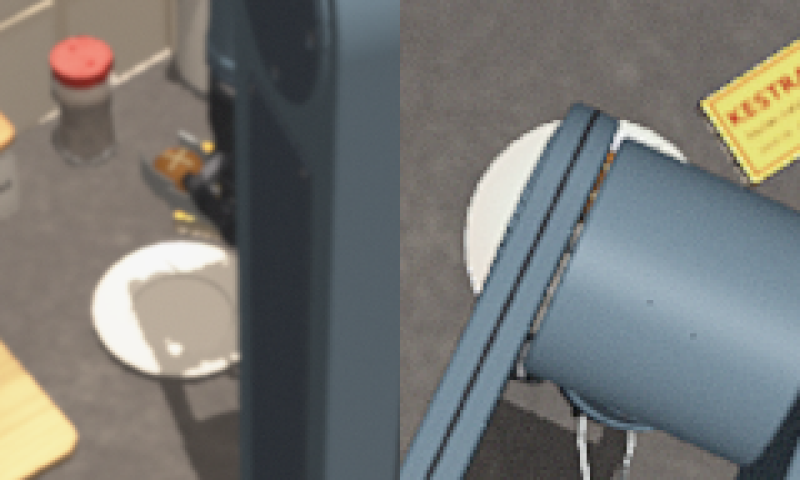

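In the scene view the roll is held in the jaws at about (321,167), well above the plate at (322,223). I'll check its position and hand in.

```bash
python3 - <<'E'
from h import *
print(atz('s6',[(321,167)],.193), manip.get_obs()['joint_vel'].round(3))
print(manip.job_done())
E
```

```text
[[ 0.55515501 -0.06947231  0.193     ]] [-0.002  0.     0.002 -0.     0.001 -0.001]
the job is handed in; nothing more can be done
None
```

I handed the job in with the round roll held in the squeezed tongs, about 8 mm off the middle of the plate. Its centre is about 0.19 m up by arm height, and the long roll was not touched. The hand-in gave no verdict.

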